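# Take the dark mallet head off the drying stand

### The arm

A 7-joint arm with a two-finger parallel gripper is mounted at the origin on the work surface. World frame = base frame: x ahead of the robot, y to its left, z up, the work surface at z = 0. Lengths are in m, angles in rad, forces in N, time in s.
With the tool pointing down it reaches from about 0.375 to 0.925 m from the base axis. Payload 3.1 kg.
Tool frame: the origin (TCP) lies between the finger pads; the fingertips stand 19 mm ahead of it and the grasp point (between the pads) is the TCP; z points along the fingers, y is the direction in which the jaws open and shut (so a half turn about z gives the same grasp; the last joint's range is limited). The gripper opens to 85 mm and grips with 20 to 120 N. Pads are 22 mm wide; open, the fingers measure 114 mm over their backs; the gripper's body (76 mm by 85 mm) begins 54 mm behind the grasp point. The pads swing forward as they close: fully open they stand 13 mm farther back than shut.
Start: joints at [-1.28, 0.383, 0.044, 1.598, -0.018, 1.161, -0.05], TCP at [0.246, 0.601, 0.25] pointing down, gripper open.
Joint ranges: [-2.61, 2.61], [-0.41, 2.15], [-1.48, 1.57], [0, 2.5], [-1.57, 4.71], [0.05, 1.97], [-2.85, 2.85]. Speed limits (rad/s): [2.79, 2.79, 3.14, 3.14, 3.14, 3.14, 3.14].

### API

Orientations are given as a unit quaternion [x, y, z, w].
In Python, from bench import move_ptp, movel, move_j, move_gripper, pause, inverse_kinematics, read_camera, camera_params, MotionError, sign_off, look_for, tip_of, read_time_s, read_qpos, read_joint_vel, read_effort, read_eef_pos, read_tcp_rot, read_ft_force, read_ft_torque, read_finger_gap gives the robot as it stands. Calls block until the motion is done:
- move_ptp(position, orientation): joint-space move of the TCP to a pose.
- movel(position, orientation=None, speed=0.15): straight line of the TCP; orientation=None keeps the orientation; speed is the mean speed in m/s.
- move_j(angles): joint-space move.
- move_gripper(opening, effort=None): finger opening in m; effort is the grip in N (None keeps the last); returns when the fingers have stopped.
- pause(seconds).
- inverse_kinematics(position, orientation): joint angles nearest the present ones, or None.
- read_camera(name): name is "side" or "top" or "wrist"; returns the picture (400x640x3 uint8, red, green, blue); there is no depth.
- camera_params(name): a dict with "K" (3x3 intrinsics, pixels), "dist_coeffs" ([k1, k2, p1, p2, k3] as OpenCV has them; the pictures are not rectified), "camera_from_world" (4x4, takes a point from world to camera coordinates). Camera axes: x right, y down, z forward; pixel columns grow to the right and rows downward; lengths in m; the calibration is good to about 2 mm. A picture is of the moment at which its call begins: read the wrist's pose just before it. camera_params takes no time and is no camera call; for the wrist camera it gives the pose at the moment of the call.
A pose or a line that the arm cannot do raises MotionError and nothing moves.
- sign_off(): hands the job in, once; it reports no verdict.
Trained networks look in the newest picture that a camera, given by its name, has taken for a name from the list of things; names that differ only in an ending like _2 or _b are one class to them, and where a whole thing is asked for, a point or a joint stands for the part that bears it (a point fixed in the world has none). Each returns a list of dicts, best first, with "confidence" (0 to 1); they miss things now and then, are a little off and sometimes report something else, mostly with a low value. They report only what shows in the picture. A call takes as long as a camera call. They do not tell look-alikes from the thing itself.
- look_for(camera, name): "at" ([column, row] in pixels, amid what is visible of it).
- tip_of(camera, name): "at" ([column, row] in pixels: a listed point, or the origin of a listed thing).
Readings, each from a call of its own:
- read_time_s(): time.
- read_qpos(): joint angles.
- read_joint_vel(): joint speeds.
- read_effort(): joint torques, N m.
- read_eef_pos(): TCP position.
- read_tcp_rot(): TCP orientation.
- read_ft_force(): force on the tool from outside, world axes, zero at the start.
- read_ft_torque(): the same for the moment, N m.
- read_finger_gap(): finger opening in m.
Only numpy, scipy, OpenCV 4.12 (cv2) and the standard library are available. Lean on these libraries where they do the work, as an engineer would, in place of code of your own. Each camera call takes 0.05 s, during which the arm holds its last target. There are 200 camera calls.

### The job

Two stained mallet heads hang on the drying stand, each threaded on its own bar. Slide the dark brown one off the open end of its bar and stand it upright, on end as it hung, in the blue tray: set it down on the tray's floor rather than dropping it, then let go. Leave the honey-coloured one hanging where it is.

Things in the scene. Friction and masses are not known exactly. Their poses are not given: they have to be found in the camera images.
- dark_head: Dark brown wooden mallet head, to take off: block 56 (x) by 60 (y) by 100 mm tall (z up), 0.2 kg, origin at its centre. A 32 mm square eye runs through its middle along y; the eye's top rests on the bar. Underside 50 mm above the table; lifted 10 mm, the bar is centred in the eye (20 mm at most). Its flat x faces, 56 mm apart, are free for a grasp from above. It may be on either bar.
- honey_head: Honey-orange stained mallet head of the same shape and size, origin at its centre, hanging on the other bar. Leave it alone.
- stand: Green drying stand, fixed; origin under its post at table height, z up. Post 24 mm square, 140 mm tall. Two level steel bars, 12 mm square, centre 110 mm above the table, run from the post along +y and -y; each is fixed at the post, its plain open end 130 mm from the post's axis. Heads start centred 60 to 85 mm from that axis, with axes along the stand's. Base plate 130 (x) by 90 mm (y).
- tray_in (a point): Centre of the inner floor (5 mm above the table) of the fixed, empty blue tray, to the left or right of the stand. The tray is 200 mm (x) by 170 mm (y) outside, 28 mm high, walls 5 mm. Nothing but the stand and its heads (150 mm high) is taller than 100 mm near the way there.
Mind the look-alikes: they are no part of the job. What is shaped like the dark_head but pink or purple is not meant.

How it is judged:
By the outcome, as a careful person would: the job done as asked, in the order asked, and still so for the second after the job is handed in, with the robot touching nothing.
It also fails if it takes over 42 s, if anything falls off the work surface, if the arm or the gripper's body presses on something with over 40 N, if the wrist force passes 120 N, or if a joint passes its speed limit or range.

## Working session

There is one attempt and no reset: what is moved stays moved. The work goes in short steps, each a Python script; the robot and the scene stay as the last script left them, time stands still between calls to the robot, and variables do not carry over. Pictures are saved under pics/ and viewed, about 8 in all and at most 12, crops included, and the job is handed in when it is done.

```bash
mkdir -p pics
python3 - <<'E'
from bench import *
import cv2,numpy as np
ims=[]
for c in ["side","top"]:
    im=read_camera(c); cv2.imwrite(f"pics/{c}0.png",im[:,:,::-1]); ims.append(im)
    for n in ["dark_head","honey_head","stand","tray_in"]:
        print(c,n,[(np.round(d["at"]),round(d["confidence"],2)) for d in tip_of(c,n)][:5])
    p=camera_params(c); print(np.round(p["camera_from_world"],3).tolist())
print(read_time_s(),read_tcp_rot())
E
```

```text
side dark_head [(array([302., 287.]), 0.98), (array([372., 203.]), 0.72), (array([339., 227.]), 0.71), (array([397., 235.]), 0.66), (array([265., 245.]), 0.61)]
side honey_head [(array([309., 191.]), 0.76)]
side stand [(array([324., 240.]), 0.89)]
side tray_in [(array([214., 184.]), 0.59), (array([336., 228.]), 0.44)]
[[0.759, -0.651, 0.012, -0.425], [-0.39, -0.47, -0.792, 0.309], [0.521, 0.596, -0.61, 0.63], [0.0, 0.0, 0.0, 1.0]]
top dark_head [(array([314., 264.]), 0.88), (array([375., 266.]), 0.87), (array([334., 144.]), 0.76), (array([360., 205.]), 0.74), (array([382., 157.]), 0.62)]
top honey_head [(array([294., 190.]), 0.95)]
top stand [(array([330., 209.]), 0.67)]
top tray_in [(array([176., 237.]), 0.67), (array([361., 205.]), 0.45)]
[[0.018, -1.0, -0.004, -0.0], [-0.979, -0.016, -0.205, 0.559], [0.205, 0.007, -0.979, 1.128], [0.0, 0.0, 0.0, 1.0]]
0.5 [ 1.93147640e-01  9.81169704e-01 -4.53841254e-05 -1.06034394e-05]
```

View pics/side0.png

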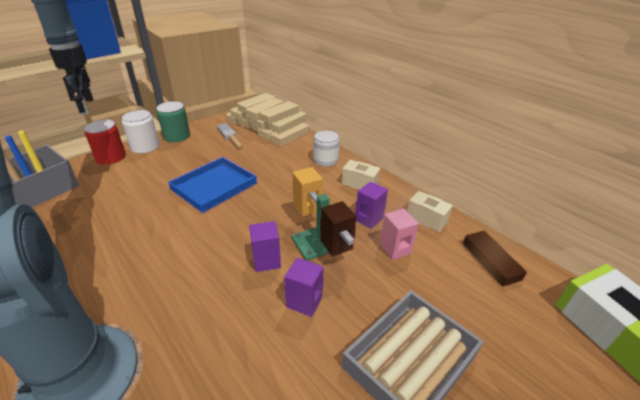

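View pics/top0.png

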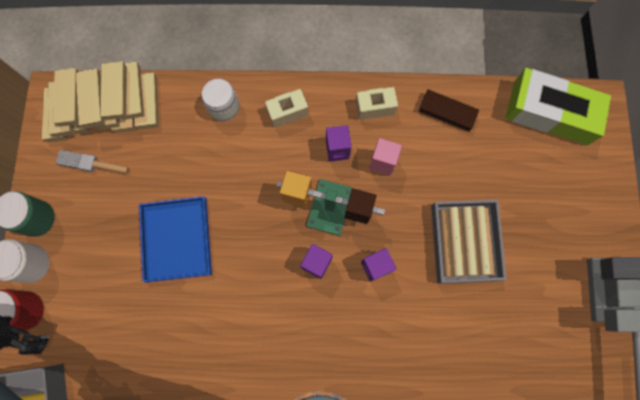

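The dark head hangs on the right (-y) bar, at about top (360,206) and side (339,227). The honey head is on the left bar and the tray is at top (175,238). Pink and purple look-alikes stand nearby.

```bash
cat > h.py <<'E'
from bench import *
import cv2,numpy as np
from scipy.spatial.transform import Rotation as R
def ray(p,uv):
    q=cv2.undistortPoints(np.array([[uv]],float),np.array(p["K"]),np.array(p["dist_coeffs"]))[0,0]
    T=np.array(p["camera_from_world"]); d=T[:3,:3].T@np.r_[q,1]
    return -T[:3,:3].T@T[:3,3], d/np.linalg.norm(d)
def onz(p,uv,z):
    o,d=ray(p,uv); return o+d*(z-o[2])/d[2]
def tri(obs):
    A=np.zeros((3,3));b=np.zeros(3)
    for p,uv in obs:
        o,d=ray(p,uv);M=np.eye(3)-np.outer(d,d);A+=M;b+=M@o
    x=np.linalg.solve(A,b)
    return x,[np.linalg.norm((np.eye(3)-np.outer(d,d))@(x-o)) for o,d in (ray(*k) for k in obs)]
def proj(p,X):
    T=np.array(p["camera_from_world"])
    return cv2.projectPoints(np.array(X,float).reshape(-1,3),cv2.Rodrigues(T[:3,:3])[0],T[:3,3],np.array(p["K"]),np.array(p["dist_coeffs"]))[0][:,0]
def quat(yaw): # tool down, tool y along heading yaw+... : tool x at angle yaw, y = yaw-90deg
    return (R.from_euler('z',yaw)*R.from_quat([1,0,0,0])).as_quat()
E
python3 - <<'E'
from h import *
t=camera_params("top");s=camera_params("side")
pr=lambda *a:print(*[np.round(x,3) if not isinstance(x,str) else x for x in a])
pr("dark",*tri([(t,(360,205)),(s,(339,227))]))
pr("honey",*tri([(t,(294,190)),(s,(309,191))]))
pr("stand",onz(t,(330,209),0),onz(s,(324,240),0))
pr("bar ends",onz(t,(278,185),.11),onz(t,(384,211),.11))
pr("tray",onz(t,(176,237),.005),onz(s,(214,184),.005))
for n,c in dict(top=[(139,204),(208,198),(211,276),(144,282)],side=[(170,183),(223,160),(256,183),(205,209)]).items():
    P=[onz(camera_params(n),k,.028) for k in c]; pr(n,np.mean(P,0),*P)
pr("K",t["K"][0][0])
# wrist camera mount in the TCP frame
w=camera_params("wrist");T=np.array(w["camera_from_world"]);Rt=R.from_quat(read_tcp_rot())
pr("cam in tcp",Rt.inv().apply(-T[:3,:3].T@T[:3,3]-read_eef_pos()),"axis",Rt.inv().apply(T[2,:3]))
E
```

```text
dark [ 0.55  -0.085  0.104] [0.001 0.001]
honey [0.589 0.071 0.097] [0.005 0.005]
stand [ 0.56  -0.015  0.   ] [ 0.573 -0.015  0.   ]
bar ends [0.594 0.111 0.11 ] [ 0.535 -0.141  0.11 ]
tray [0.479 0.378 0.005] [0.476 0.381 0.005]
top [0.469 0.373 0.028] [0.559 0.475 0.028] [0.577 0.296 0.028] [0.38  0.276 0.028] [0.361 0.444 0.028]
side [0.466 0.355 0.028] [0.365 0.437 0.028] [0.551 0.453 0.028] [0.56  0.274 0.028] [0.388 0.257 0.028]
K 481.405
cam in tcp [ 0.082 -0.001 -0.124] axis [-0.315 -0.     0.949]
```

Run:
```python
from h import *
y0=np.radians(-13.2)
D=np.array([.549,-.085]);off=np.array([-.228,-.974])
for k in (90,-90):
    y=y0+np.radians(k)
    for n,p in dict(pre=[*D,.27],grasp=[*D,.126],out=[*(D+.115*off),.136],up=[*(D+.115*off),.29]).items():
        print(k,n,np.round(inverse_kinematics(p,quat(y)),2) if inverse_kinematics(p,quat(y)) is not None else None)
    for dy in (0,18,90,-90,180): 
      for z in (.083,.29):
        q=inverse_kinematics([.472,.372,z],quat(y+np.radians(dy)));print(k,"tray",dy,z,None if q is None else np.round(q,2))
```

```text
90 pre [-0.68  0.25  0.88  1.84 -0.21  1.15  0.04]
90 grasp [-0.63  0.49  0.87  1.96 -0.47  0.91  0.25]
90 out [-0.48  0.51  0.95  1.95 -0.51  0.94  0.49]
90 up [-0.72  0.36  1.24  1.81 -0.37  1.23  0.4 ]
90 tray 0 0.083 [-1.02  0.51  0.36  1.85 -0.24  0.82 -0.78]
90 tray 0 0.29 [-1.08  0.27  0.41  1.69 -0.11  1.2  -0.87]
90 tray 18 0.083 [-0.99  0.5   0.31  1.85 -0.2   0.82 -0.49]
90 tray 18 0.29 [-1.04  0.27  0.36  1.69 -0.1   1.2  -0.57]
90 tray 90 0.083 [-0.84  0.49  0.13  1.84 -0.08  0.81  0.67]
90 tray 90 0.29 [-0.87  0.26  0.16  1.68 -0.04  1.2   0.64]
90 tray -90 0.083 [-1.22  0.56  0.61  1.86 -0.42  0.85 -2.2 ]
90 tray -90 0.29 [-1.25  0.29  0.63  1.7  -0.18  1.21 -2.38]
90 tray 180 0.083 [-0.64  0.49 -0.12  1.83  0.08  0.82  2.11]
90 tray 180 0.29 [-0.7   0.26 -0.04  1.67  0.01  1.21  2.17]
-90 pre [ 1.07  0.45 -1.23  1.76  0.45  1.25  2.63]
-90 grasp [ 1.04  0.74 -1.24  1.89  0.79  1.12  2.39]
-90 out [-0.69  0.86  1.37  1.96 -0.94  1.18 -2.31]
-90 up [-0.78  0.49  1.4   1.82 -0.51  1.27 -2.62]
-90 tray 0 0.083 [-0.64  0.49 -0.12  1.83  0.08  0.82  2.11]
-90 tray 0 0.29 [-0.7   0.26 -0.04  1.67  0.01  1.21  2.17]
-90 tray 18 0.083 [-0.59  0.5  -0.17  1.83  0.11  0.83  2.4 ]
-90 tray 18 0.29 [-0.66  0.26 -0.09  1.67  0.02  1.21  2.47]
-90 tray 90 0.083 [-1.22  0.56  0.61  1.86 -0.42  0.85 -2.2 ]
-90 tray 90 0.29 [-1.25  0.29  0.63  1.7  -0.18  1.21 -2.38]
-90 tray -90 0.083 [-0.84  0.49  0.13  1.84 -0.08  0.81  0.67]
-90 tray -90 0.29 [-0.87  0.26  0.16  1.68 -0.04  1.2   0.64]
-90 tray 180 0.083 [-1.02  0.51  0.36  1.85 -0.24  0.82 -0.78]
-90 tray 180 0.29 [-1.08  0.27  0.41  1.69 -0.11  1.2  -0.87]
```

Run:
```python
from h import *
y=np.radians(90-13.2)
move_ptp([.549,-.085,.28],quat(y))
p=camera_params("wrist");im=read_camera("wrist")
print([(np.round(d["at"]),round(d["confidence"],2)) for d in tip_of("wrist","dark_head")])
s=np.array([.5645,-.015]);uy=np.array([.228,.974]);ux=np.array([.974,-.228])
c=[*(s-.072*uy)]
b=im[:,:,::-1].copy()
P=[[*(np.array(c)+a*.028*ux+e*.03*uy),.15] for a,e in((-1,-1),(1,-1),(1,1),(-1,1))]+[[*(s-.13*uy),.116]]
for u in proj(p,P): cv2.circle(b,tuple(int(v) for v in u),2,(0,255,0),-1)
cv2.imwrite("pics/w1.png",b);np.save("w1.npy",im);import pickle;pickle.dump({k:np.array(v) for k,v in p.items()},open("w1.pkl","wb"))
print(np.round(proj(p,P)),read_time_s(),read_eef_pos())
```

```text
[(array([189., 115.]), 0.82), (array([224., 234.]), 0.81), (array([462.,  96.]), 0.79), (array([321., 187.]), 0.74), (array([446., 200.]), 0.64)]
[[292. 232.]
 [354. 232.]
 [356. 166.]
 [289. 166.]
 [323. 243.]] 3.25 [ 0.54929667 -0.08377131  0.27985822]
```

View pics/w1.png

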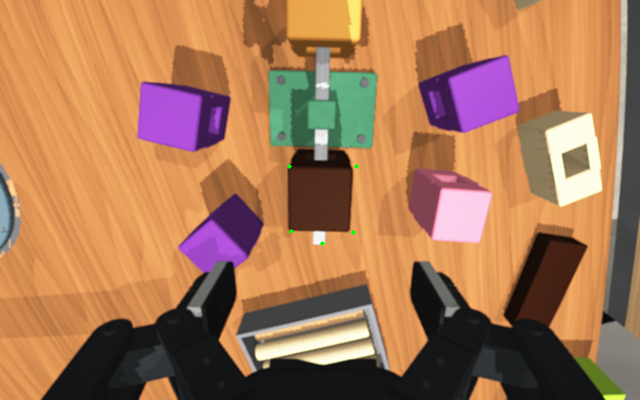

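The head's top face spans (288–352, 167–231). The bar runs (322,60) to (319,240), about 3 px left of my prediction, so I'll refine the pose from this view and then grasp, lift and slide.

Run:
```python
from h import *
import pickle
p=pickle.load(open("w1.pkl","rb"))
a=onz(p,(322.5,60),.116);b=onz(p,(319,242),.116);d=(a-b)[:2];d/=np.linalg.norm(d)
post=onz(p,(321.5,113.5),.14)
P=[onz(p,k,.15) for k in((288.5,167),(353,167),(352,231),(288.5,231))];c=np.mean(P,0)
print("yaw",np.degrees(np.arctan2(-d[0],d[1])),"post",post,"end",b,np.linalg.norm((post-b)[:2]),"head",c,"edges",[np.round(np.linalg.norm(P[i]-P[i-1]),4) for i in range(4)])
e=P[1]-P[0];f=P[2]-P[3];print(np.degrees(np.arctan2(e[1],e[0])),np.degrees(np.arctan2(f[1],f[0])), "dist",(post-c)[:2]@d)
```

```text
yaw -14.274492098874097 post [ 0.56332461 -0.01455232  0.14      ] end [ 0.53146635 -0.13908495  0.116     ] 0.12854307776697602 head [ 0.54614963 -0.08455024  0.15      ] edges [np.float64(0.0584), np.float64(0.054), np.float64(0.0583), np.float64(0.057)]
-13.035626757462364 -12.998100529928378 dist 0.0720715712289725
```

Run:
```python
from h import *
Y=np.radians(-13.9);q=quat(Y+np.pi/2);c=[.546,-.0847]
movel([*c,.2],q,.15);movel([*c,.126],q,.1)
print("f",read_ft_force())
move_gripper(.05,40);print("gap",read_finger_gap(),read_ft_force(),read_eef_pos())
movel([*c,.136],q,.03);print("lift",read_ft_force(),read_ft_torque(),read_eef_pos(),read_finger_gap())
im=read_camera("side");im2=read_camera("wrist")
b=np.vstack([cv2.resize(im[140:300,240:480],(640,427)),im2[100:270]])[:,:,::-1]
cv2.imwrite("pics/g.png",b);print(read_time_s())
```

```text
f [ 1.04385148 -0.17255969  0.26113754]
gap 0.055747524536029394 [-0.50837804  0.22627937  3.26266648] [ 0.54662687 -0.08479015  0.12681201]
lift [-0.29345144 -0.35474611 -0.64659711] [-0.0309148   0.02140601 -0.03755641] [ 0.54588186 -0.08458815  0.13596945] 0.055703861543929346
5.7917
```

View pics/g.png

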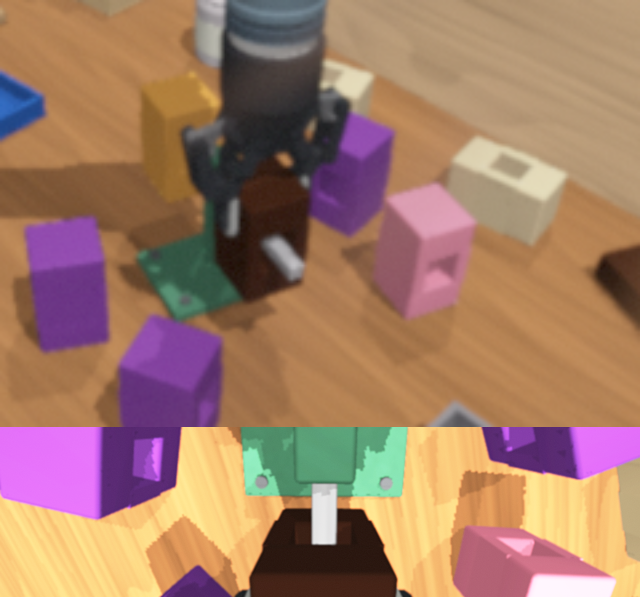

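Gripped at a 55.7 mm gap with the bar still inside the eye. The side crop looks right. I'll average the force to confirm the head is carried, then slide out with a force watch.

Run:
```python
from h import *
Y=np.radians(-13.9);q=quat(Y+np.pi/2);c=np.array([.546,-.0847]);u=np.array([np.sin(Y),-np.cos(Y)])
def F():
    v=[]
    for _ in range(5): pause(.03);v.append(read_ft_force())
    return np.round(np.mean(v,0),2)
print("rest",F())
for s in (.02,.06,.09,.12):
    movel([*(c+s*u),.136],q,.08);f=F();print(s,f,np.round(read_eef_pos(),4),round(read_finger_gap(),4))
    if np.linalg.norm(f[:2])>6: print("STOP");break
else:
    im=read_camera("side");im2=read_camera("wrist")
    cv2.imwrite("pics/s.png",np.vstack([cv2.resize(im[140:300,240:480],(640,427)),im2[100:270]])[:,:,::-1])
print(read_time_s())
```

```text
rest [-0.26 -0.15 -1.79]
0.02 [ 0.24  0.39 -1.75] [ 0.5413 -0.1038  0.136 ] 0.0556
0.06 [-0.03  0.   -1.35] [ 0.5319 -0.1421  0.1359] 0.0556
0.09 [-0.1   0.17 -1.97] [ 0.5246 -0.1714  0.1359] 0.0553
0.12 [-0.06  0.12 -1.76] [ 0.5174 -0.2006  0.1359] 0.0556
8.825
```

View pics/s.png

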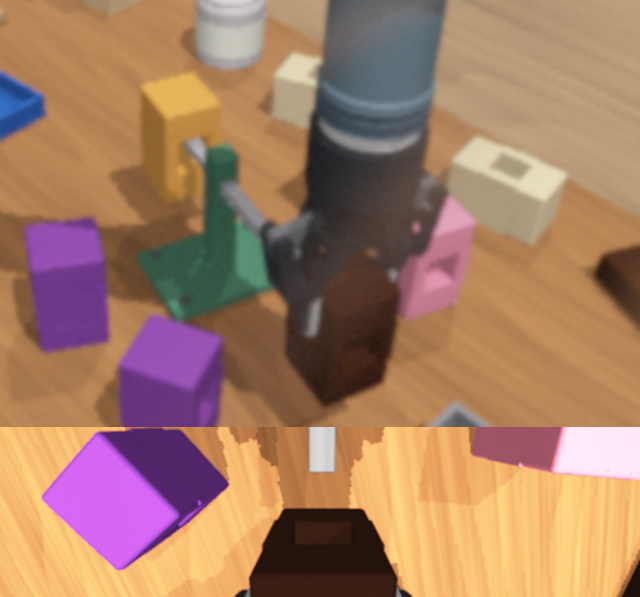

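The head is clear of the bar and held (−1.8 N, which is about its weight). Next I'll lift it, carry it over, and lower it with contact detection.

Run:
```python
from h import *
Y=np.radians(-13.9);q=quat(Y+np.pi/2);q2=quat(np.radians(6)+np.pi/2)
e=read_eef_pos()
movel([e[0],e[1],.30],q,.2)
movel([.473,.37,.30],q2,.25)
print(read_time_s(),read_finger_gap(),read_ft_force())
movel([.473,.37,.12],q2,.15)
movel([.473,.37,.09],q2,.05)
pause(.2)
def F():
    v=[]
    for _ in range(4): pause(.03);v.append(read_ft_force()[2])
    return np.mean(v)
f0=F();z=.087
while z>.074:
    movel([.473,.37,z],q2,.02);f=F();print(round(z,4),round(f,2),round(read_eef_pos()[2],4))
    if f-f0>2.2: break
    z-=.0015
im=read_camera("side");cv2.imwrite("pics/t.png",cv2.resize(im[60:260,120:360],(720,600))[:,:,::-1]);print(read_time_s(),f0)
```

```text
12.2333 0.05567366001807763 [ 0.0059267  -0.21600944 -1.52804669]
0.087 -1.59 0.0869
0.0855 -1.62 0.0855
0.084 -1.46 0.084
0.0825 -1.6 0.0825
0.081 5.35 0.0819
16.6833 -1.7283209309349223
```

View pics/t.png

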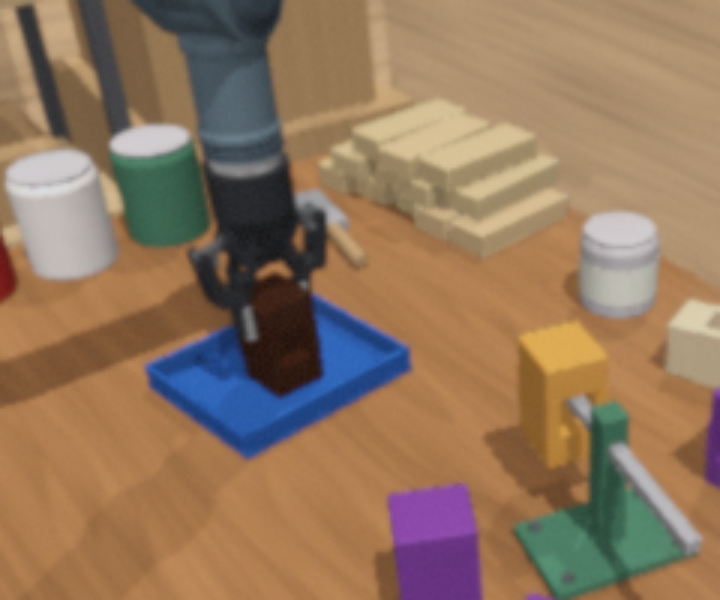

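The head stands on the tray floor (contact at z=0.0819, about 7 N), near the tray's centre at picture (285,340). I'll release and retreat.

Run:
```python
from h import *
e=read_eef_pos();q2=read_tcp_rot()
move_gripper(.085);print("gap",read_finger_gap(),read_ft_force())
movel([e[0],e[1],.14],None,.05);movel([e[0],e[1],.30],None,.15)
pause(.3)
im=read_camera("side");w=read_camera("wrist")
cv2.imwrite("pics/e.png",np.hstack([cv2.resize(im[100:300,140:400],(390,300)),cv2.resize(w,(400,300))])[:,:,::-1]);print(read_time_s())
```

```text
gap 0.08512212469209283 [ 0.41702301 -0.13396556  0.06274354]
20.0417
```

View pics/e.png

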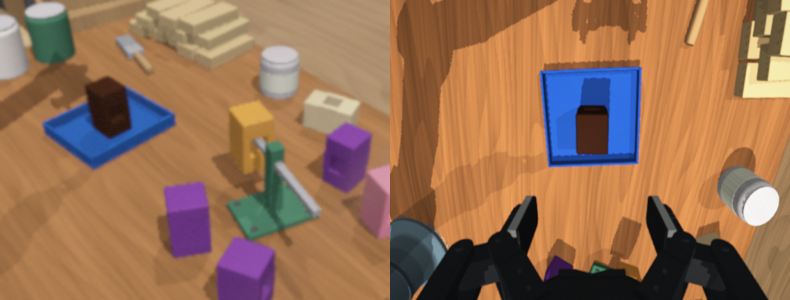

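The dark head stands upright inside the tray (left panel (107,105), right panel (592,130)), the honey head still hangs on its bar, and the gripper is clear.

```bash
python3 -c "
from bench import *
sign_off()"
```

```text
the job is handed in; nothing more can be done
```

The dark head now stands upright in the blue tray, and I've handed the job in. The robot clock read about 20 s at the last check, against the 42 s limit.

- **Taking it off:** I gripped the head by its flat x faces, lifted it 10 mm and slid it 120 mm off the open end. Sideways force stayed under 0.5 N at each stop along the slide.
- **Setting it down:** I lowered it in 1.5 mm steps until it touched the tray floor. Contact came at TCP height 0.082 m, about 1 mm above my estimate, with about 7 N at contact. I then let go and backed straight up to 0.30 m.
- **Last checks:** The final side and wrist pictures show the dark head upright inside the tray walls, the honey head still hanging on its bar, and the gripper open and clear. No check failed.
- **Disagreement:** My position estimates for the tray centre differed by up to about 25 mm, which was within the room available.

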